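# Roll the loose wheel into the castor board's empty fork

### The job

Fit the loose wheel to the empty fork of the laundry trolley's castor board: roll it along the shelf on its tyre all the way to the fork - kept upright, not lifted, dragged or laid flat - then press it in against the springs until the axle has clicked past the lips and sits fully home at the end of the slots. Press steadily and do not force it (never more than 25 N on the fork); let go, and leave everything else on the shelf where it is.

Things in the scene. Friction and masses are not known exactly. Their poses are not given: they have to be found in the camera images.
- wheel: The loose castor wheel, standing on its tyre on the shelf: hard smooth black tyre 80 mm across, 30 mm wide, flat tread, 0.22 to 0.42 kg. A steel axle stub 10 mm thick, its end turned to a small rounded point, sticks out 10 mm from each face: 50 mm over both points. Origin: the wheel's centre, 40 mm above the shelf. y: along the axle; x, z turn with the wheel as it rolls (z up at the start).
- stub_end (a point): The rounded point of one axle stub, on the wheel's +y side, 25 mm from its centre; the other is opposite, 25 mm to -y. Pinched across both points, with a few newtons kept on the shelf, the wheel rolls and swivels along with the fingers; held without that load it hangs and drags. It may creep some millimetres in the fingers.
- fork: The empty steel castor fork, lying on its side on the castor board, open towards -x. Origin: on the shelf right below where the axle centre must end; x: level, the way the wheel rolls in, towards the board; y: level, along the seated axle; z up. Two upright legs 4 mm thick, 20 to 60 mm high, y from 18 to 22 mm either side: the tyre fits between them, fingers do not. Cross plate at x = 48 mm.
- seat (a point): Where the centre of the wheel must end: the middle between the closed ends of the two slots, 40 mm above the shelf, moving with the fork. Each leg has a level slot, 14 mm high, for the axle stub, open to -x. The fork is sprung: pushed, it gives way along +x by about 1.8 mm per N, 13 mm at most, and springs back, so under load the seat lies deeper than measured at rest.
- lips (a point): Middle between the two spring lips in the upper edges of the slots, at axle height, 2 mm before the seat. The stubs meet them about 8 mm before the seat and must push them up to pass: some 5 to 6 N at the axle, 7 to 12 N at the back of the tyre, where it rubs; the push drops as they let go. Short of that the wheel is pushed back out.
- mouth (a point): Middle between the splayed tips of the legs, at axle height, 32 mm before the seat; 52 mm over the outsides of the tips. Here the stubs enter the slots. The tyre's front is between the legs well before, so the wheel stands by itself in line there and can be let go and pushed from behind, on the tyre at axle height.
- fitted: The other sprung fork of the same board, 140 mm to one side of the empty one (either side), of the same shape but with its wheel already fitted, 50 mm wide over the stubs. Origin and axes as for the empty fork. Does not move.
- base: The trolley's plywood castor board, stood on its long edge, held by two shelf angles behind it: 300 mm long, 110 mm high, 18 mm thick; does not move. Origin: centre of its lower edge; x: through the board, away from the forks; y: along it. The forks' origins lie 97 mm in front (x = -97 mm), 70 mm to either side; coil springs between.
- basket: Bystander: blue plastic basket of clothes pegs, 200 x 140 x 85 mm, origin at its foot.
- funnel: Bystander: grey hard silicone funnel standing mouth down, 110 mm across, 105 mm high, origin at its foot.
- canister: Bystander: stainless steel canister with a push-button lid, 108 mm across, 156 mm high, origin at its foot.
- scoop: Bystander: white plastic measuring scoop, 130 mm long, 36 mm high, origin at its foot.
- bottle_tall: Bystander: closed amber glass bottle, 68 mm across, 200 mm high, origin at its foot.
- bottle_short: Bystander: closed amber glass bottle, 58 mm across, 150 mm high, origin at its foot.
- driver: Bystander: screwdriver 190 mm long lying flat, origin at its underside.
Things that resemble listed ones, but are neither listed nor needed, are in the scene too. What is shaped like the wheel but pink or yellow is not meant.

How it is judged:
By the outcome, as a careful person would: the job done as asked, in the order asked, and still so for the second after the job is handed in, with the robot touching nothing.
It also fails if it takes over 72 s, if anything falls off the work surface, if the arm or the gripper's body presses on something with over 40 N, if the wrist force passes 120 N, or if a joint passes its speed limit or range.

### The arm

A 6-joint arm with a two-finger parallel gripper is mounted at the origin on the work surface. World frame = base frame: x ahead of the robot, y to its left, z up, the work surface at z = 0. Lengths are in m, angles in rad, forces in N, time in s.
With the tool pointing down it reaches from about 0.25 to 0.775 m from the base axis. Payload 4 kg.
Tool frame: the origin (TCP) lies midway between the tips of the shut fingers; the grasp point (between the pads) lies 19 mm behind it; z points along the fingers, x is the direction in which the jaws open and shut, and the axes are right-handed (so a half turn about z gives the same grasp; the last joint's range is limited). The gripper opens to 94 mm and grips with 3 to 60 N. Pads are 16 mm wide; open, the fingers measure 119 mm over their backs; the gripper's body (75 mm by 177 mm) begins 78 mm behind the grasp point.
Start: joints at [1.064, 0.087, 1.371, -0, 1.684, -0.103], TCP at [0.216, 0.506, 0.206] pointing down, gripper open.
Joint ranges: [-3.1, 3.1], [-0.76, 2.03], [0.27, 2.55], [-1.08, 4.22], [0.17, 2.65], [-2.57, 2.57]. Speed limits (rad/s): [2.79, 2.79, 3.14, 3.14, 3.14, 3.14].

### API

Orientations are given as [roll, pitch, yaw] about the fixed x, y, z axes, in that order (R = Rz(yaw) Ry(pitch) Rx(roll)).
In Python, from bench import robot, eyes, close_job gives the robot as it stands.
- The arm moves only by the shell command python3 -m jog 'ROWS'. ROWS is JSON, a list of rows, each a list of 3 entries, a list of its own where there are three numbers: the turn, a rotation vector about the tool's x, y, z in degrees, then the shift along the tool's x, y, z in mm, then the closure, from -1 (fully open) to 1 (shut). In form: [[[wx, wy, wz], [x, y, z], claw], ...]. A call has 1 to 5 rows; each row is the pose to reach, as a shift and turn from the pose commanded when the call began, along the tool's axes at that moment; what a row does not reach only later rows make up. A row lasts 1/10 s, in which the tool goes at most 50 mm and 8.59 degrees, less where a joint would pass 70% of its speed; a pose out of reach is approached as far as the arm can. A call with a gripper value outside its range is refused whole. The fingers move at their own pace and stop on an object; the grip force is fixed at half the most. Time passes only in rows, so rows that repeat a pose let the fingers close. It gives the time, the measured TCP pose, the force and the opening at its end, in the units of the state.
- robot.get_obs(): the state, without advancing time (a new reading comes with each control period).
- eyes.snapshot(name): name is "scene" or "side" or "wrist"; returns (picture, depth): 480x640x3 uint8, red, green, blue; 480x640 float32, m along the optical axis (not along the pixel's ray), 0 where there is no reading.
- eyes.camera_params(name): a dict with "mtx" (3x3 intrinsics, pixels), "world_to_cam" (4x4, takes a point from world to camera coordinates). Camera axes: x right, y up, looking along -z (the intrinsics and any distortion apply to the point x, -y, -z); pixel columns grow to the right and rows downward; lengths in m; the calibration is good to about 2 mm. A picture is of the moment at which its call begins: read the wrist's pose just before it. camera_params takes no time and is no camera call; for the wrist camera it gives the pose at the moment of the call.
- close_job(): hands the job in, once; it reports no verdict.
The state is a dict: "time": time; "joint_positions": joint angles; "qvel": joint speeds; "joint_torque": joint torques, N m; "tool_pos": TCP position; "ee_rot": TCP orientation; "wrist_force": force on the tool from outside, world axes, zero at the start; "wrist_torque": the same for the moment, N m; "width": finger opening in m.
Only numpy, scipy, OpenCV 4.12 (cv2) and the standard library are available. Lean on these libraries where they do the work, as an engineer would, in place of code of your own. Each camera call takes 0.05 s, during which the arm holds its last target. There are 200 camera calls.

## Working session

There is one attempt and no reset: what is moved stays moved. The work goes in short steps, Python scripts to look and compute and a shell command to move; the robot and the scene stay as the last step left them, time stands still between calls to the robot, and variables do not carry over. Pictures are saved under pics/ and viewed, about 8 in all and at most 12, crops included, and the job is handed in when it is done.

```bash
mkdir -p pics; ls; cat > h.py <<'E'
import numpy as np, cv2
from bench import robot, eyes
def snap(n,f):
    p,d=eyes.snapshot(n); c=eyes.camera_params(n)
    cv2.imwrite(f'pics/{f}.png',p[:,:,::-1]); np.savez(f'pics/{f}.npz',p=p,d=d,K=c['mtx'],T=c['world_to_cam'])
def load(f): return np.load(f'pics/{f}.npz')
def world(D,u,v,d=None):
    K,T=D['K'],D['T']; d=D['d'][int(v),int(u)] if d is None else d
    c=np.array([(u-K[0,2])/K[0,0]*d,-(v-K[1,2])/K[1,1]*d,-d,1]); return (np.linalg.inv(T)@c)[:3]
def ray_z(D,u,v,z):
    a=world(D,u,v,0.); b=world(D,u,v,1.); return a+(b-a)*(z-a[2])/(b[2]-a[2])
def proj(D,P):
    K,T=D['K'],D['T']; c=T@np.append(P,1); return K[0,2]+K[0,0]*c[0]/-c[2], K[1,2]+K[1,1]*c[1]/c[2]
def cloud(D):
    K,T=D['K'],D['T']; v,u=np.mgrid[0:480,0:640]; d=D['d']
    c=np.stack([(u-K[0,2])/K[0,0]*d,-(v-K[1,2])/K[1,1]*d,-d,np.ones_like(d)],-1)
    return (c@np.linalg.inv(T).T)[...,:3]
def crop(f,x0,y0,x1,y1,s,o):
    cv2.imwrite(f'pics/{o}.png',cv2.resize(cv2.imread(f'pics/{f}.png')[y0:y1,x0:x1],None,fx=s,fy=s,interpolation=cv2.INTER_CUBIC))
E
python3 -c "
from h import *
snap('scene','s0');snap('side','d0')
print(eyes.camera_params('scene'),eyes.camera_params('side'));print(robot.get_obs())"
```

```text
pics
{'mtx': array([[463.84822528,   0.        , 319.97429928],
       [  0.        , 463.84822528, 238.04929294],
       [  0.        ,   0.        ,   1.        ]]), 'world_to_cam': array([[ 0.86446724,  0.50255874,  0.01144985, -0.52055295],
       [-0.39190668,  0.65951711,  0.64144083,  0.19042107],
       [ 0.31481032, -0.55899186,  0.76708707, -1.27754677],
       [ 0.        ,  0.        ,  0.        ,  1.        ]])} {'mtx': array([[597.39462747,   0.        , 328.14125886],
       [  0.        , 597.39462747, 233.08313882],
       [  0.        ,   0.        ,   1.        ]]), 'world_to_cam': array([[ 0.90304126, -0.42937839,  0.01227573, -0.51554626],
       [ 0.32082934,  0.69319954,  0.64540138, -0.22708702],
       [-0.28563093, -0.57888565,  0.76374496, -1.23895386],
       [ 0.        ,  0.        ,  0.        ,  1.        ]])}
{'time': 0.1, 'joint_positions': array([ 1.06386596e+00,  8.78602623e-02,  1.37207057e+00, -3.37114663e-05,
        1.68359565e+00, -1.03097577e-01]), 'qvel': array([-0.00130111, -0.00127191, -0.00211358,  0.00047383, -0.0015042 ,
       -0.00057518]), 'joint_torque': array([ 1.55336147e-03, -3.41251731e+01, -3.03301191e+01,  7.18871830e-02,
        3.04766418e-02, -1.07644237e-04]), 'tool_pos': array([0.2158972 , 0.50532654, 0.20444912]), 'ee_rot': array([-3.14142696e+00,  1.92700414e-03,  1.16695993e+00]), 'wrist_force': array([-0.65021761, -0.34001176,  0.46528714]), 'wrist_torque': array([0.04443718, 0.00875441, 0.01011933]), 'width': 0.09371398488333924}
```

View pics/s0.png

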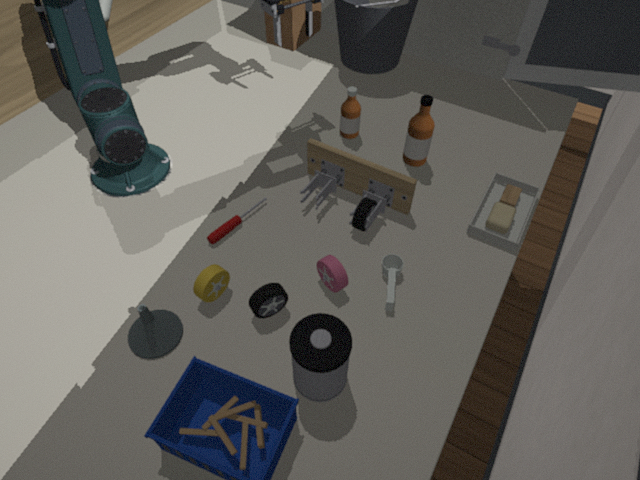

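View pics/d0.png

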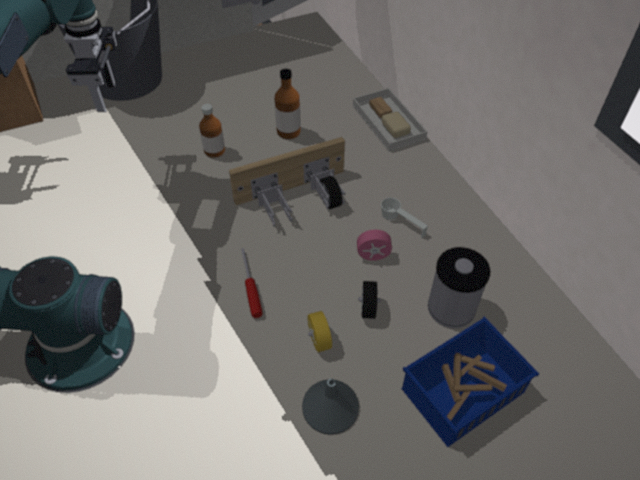

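The scene view shows the black loose wheel at (268,300). Things it could be taken for are the yellow wheel (212,283), the pink wheel (332,273) and the fitted black wheel (367,210). The empty fork is at (322,188). In the side view the loose wheel is at (370,300), the fork at (277,205) and the fitted wheel at (330,190).

```bash
python3 - <<'E'
from h import *
for f,box in (('s0',(240,275,300,325)),('d0',(350,275,388,325))):
    D=load(f); W=cloud(D); x0,y0,x1,y1=box
    w=W[y0:y1,x0:x1].reshape(-1,3); w=w[(w[:,2]>.012)&(w[:,2]<.1)]
    print(f,'wheel n',len(w),w.min(0),w.max(0),np.median(w,0))
    t=w[w[:,2]>.06]; 
    print(' top',np.median(t[t[:,2]>np.percentile(t[:,2],80)],0))
    q=np.cov(w[:,:2].T); e,v=np.linalg.eigh(q); print(e**.5,np.degrees(np.arctan2(v[1],v[0])))
    r=cv2.minAreaRect((w[:,:2]*1000).astype(np.float32)); print('rect',r)
    globals()[f]=W
for f,box in (('s0',(295,130,425,235)),('d0',(220,130,355,240))):
    W=globals()[f]; x0,y0,x1,y1=box
    w=W[y0:y1,x0:x1].reshape(-1,3); b=w[(w[:,2]>.095)&(w[:,2]<.118)]
    print('board rect',cv2.minAreaRect((b[:,:2]*1000).astype(np.float32)),b[:,2].max())
    k=w[(w[:,2]>.015)&(w[:,2]<.09)]; np.save(f'pics/{f}_k.npy',w)
# top view height map
img=np.zeros((600,800,3),np.uint8)
for i,f in enumerate(('s0','d0')):
    w=globals()[f].reshape(-1,3); w=w[(w[:,2]>.01)&(w[:,2]<.2)]
    u=((w[:,0]-.2)*1000).astype(int); v=((.55-w[:,1])*1000).astype(int)
    print(w.min(0),w.max(0))
a=load('s0')['p'][150:330,180:420]; cv2.imwrite('pics/c0.png',cv2.resize(a[:,:,::-1],None,fx=3.3,fy=3.3,interpolation=cv2.INTER_CUBIC))
E
```

```text
s0 wheel n 990 [ 0.55010813 -0.22066205  0.01218119] [ 0.61113228 -0.14226233  0.0834004 ] [ 0.58689077 -0.18819405  0.06129642]
 top [ 0.58047605 -0.18094751  0.07942653]
[0.00933781 0.02113357] [147.82968526  57.82968526]
rect ((584.3344116210938, -182.8507843017578), (78.63961029052734, 39.01091003417969), 60.12467956542969)
d0 wheel n 608 [ 0.54947384 -0.22299217  0.01421756] [ 0.60479361 -0.14784344  0.08416964] [ 0.57098919 -0.19807585  0.06829869]
 top [ 0.57848847 -0.18360291  0.07930217]
[0.00995256 0.01913445] [154.53180753  64.53180753]
rect ((576.6797485351562, -186.03286743164062), (75.38470458984375, 45.83091354370117), 48.50447463989258)
board rect ((575.64013671875, 323.75360107421875), (196.72705078125, 298.76629638671875), 89.34722137451172) 0.11756244008984273
board rect ((574.4371948242188, 234.87875366210938), (25.8569393157959, 301.1206359863281), 88.96269989013672) 0.115451928498847
[-0.49336413 -0.51333591  0.01000163] [1.22005589 1.1417738  0.19999564]
[-0.11070278 -0.51688379  0.01000161] [1.22973356 1.06494256 0.19999534]
```

View pics/c0.png

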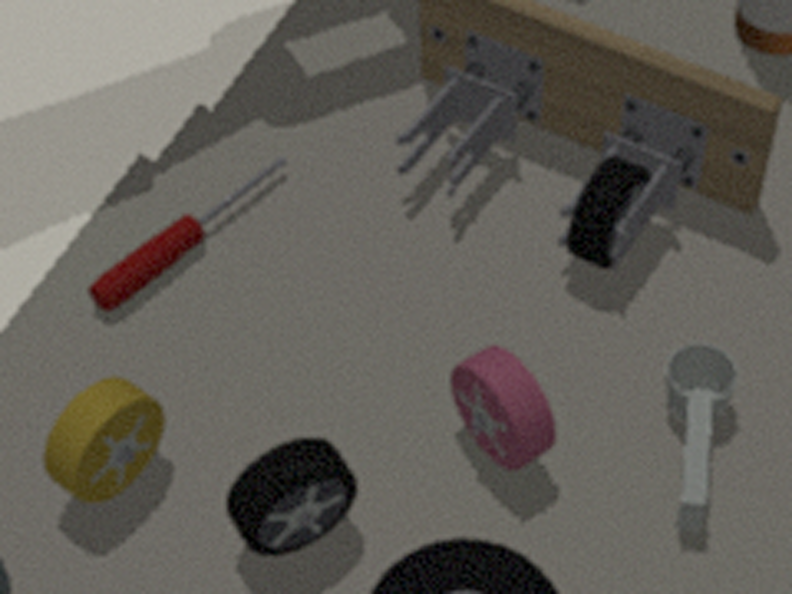

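The crop confirms that the black wheel is loose and upright: its tyre is at crop (290,495) and its spoked face points towards the canister. The empty fork's tips are at crop (402,168) and (453,190). The board lies along world x, with the forks pointing to -y. Next I check clearances.

```bash
python3 - <<'E'
from h import *
S,D=load('s0'),load('d0')
print('canister',ray_z(S,320,338,.156),ray_z(D,464,267,.156))
print('pink top',ray_z(S,332,262,.07),ray_z(D,374,235,.078),'yellow',ray_z(S,212,272,.07),ray_z(D,319,322,.06))
k=lambda u,v:(180+u/3.3,150+v/3.3)
for u,v in((402,168),(453,190)): print('fork tip',ray_z(S,*k(u,v),.05))
for p in ((.5045,.138-.032,.04),(.5045,.138,.04),(.5745,.226,.11)): print(p,proj(S,p),proj(D,p))
for f in('s0','d0'):
    w=np.load(f'pics/{f}_k.npy'); w=w[(w[:,2]>.1)&(w[:,2]<.122)&(w[:,1]<.262)&(w[:,1]>.2)&(w[:,0]>.4)&(w[:,0]<.75)]
    print('board',cv2.minAreaRect((w[:,:2]*1000).astype(np.float32)),np.median(w,0),np.polyfit(w[:,0],w[:,1],1))
    w=np.load(f'pics/{f}_k.npy')
    for lo,hi in((.44,.57),(.59,.71)):
        q=w[(w[:,2]>.02)&(w[:,2]<.08)&(w[:,1]<.2)&(w[:,1]>.06)&(w[:,0]>lo)&(w[:,0]<hi)]
        if len(q)>20: print(' fork',len(q),np.percentile(q,[2,50,98],axis=0).round(4).tolist())
E
```

```text
canister [ 0.74674405 -0.25216094  0.156     ] [ 0.7435873  -0.25864806  0.156     ]
pink top [ 0.65672812 -0.04425436  0.07      ] [ 0.65703315 -0.05529942  0.078     ] yellow [ 0.45312044 -0.1954197   0.07      ] [ 0.45526499 -0.19842014  0.06      ]
fork tip [0.49497942 0.09473243 0.05      ]
fork tip [0.53889571 0.09468585 0.05      ]
(0.5045, 0.10600000000000001, 0.04) (np.float64(307.5623683495539), np.float64(202.3617207474047)) (np.float64(283.7824191927593), np.float64(218.68914148229095))
(0.5045, 0.138, 0.04) (np.float64(314.1549610234375), np.float64(194.50806861966768)) (np.float64(278.6256231710529), np.float64(209.62388087196808))
(0.5745, 0.226, 0.11) (np.float64(357.0128948760036), np.float64(162.73469299111153)) (np.float64(290.05350158253907), np.float64(156.90342176705124))
board ((574.6815185546875, 237.79200744628906), (25.519872665405273, 298.8133544921875), 88.993896484375) [0.58523246 0.233653   0.10862615] [-0.01653058  0.2447434 ]
 fork 624 [[0.4768, 0.1121, 0.0212], [0.5016, 0.17, 0.0464], [0.5336, 0.1938, 0.0646]]
 fork 860 [[0.6171, 0.1008, 0.0232], [0.651, 0.1332, 0.0583], [0.6721, 0.1914, 0.0789]]
board ((574.6390380859375, 235.2246856689453), (25.189090728759766, 300.7254333496094), 88.99047088623047) [0.5653781  0.23268741 0.10721818] [-0.0154402   0.24262407]
 fork 568 [[0.4741, 0.1099, 0.0216], [0.5045, 0.1793, 0.0463], [0.5324, 0.1927, 0.0633]]
 fork 845 [[0.6148, 0.0986, 0.0222], [0.6328, 0.1314, 0.0566], [0.6689, 0.1902, 0.0784]]
```

```bash
cat >> h.py <<'E'
from scipy.spatial.transform import Rotation as Ro
def to(x,y,z,yawdeg):
    o=robot.get_obs(); R=Ro.from_euler('xyz',o['ee_rot']); G=Ro.from_euler('xyz',[180,0,yawdeg],degrees=True)
    print('turn',(R.inv()*G).as_rotvec(degrees=True).round(1),'shift',(R.inv().apply(np.array([x,y,z])-o['tool_pos'])*1000).round(1),'t',round(o['time'],2))
E
python3 -m jog '[[[0,0,0],[-20,30,-40],-1],[[0,0,8],[-60,70,-40],-1],[[0,0,16],[-90,105,-40],-1],[[0,0,24],[-120,145,-40],-1],[[0,0,32],[-150,185,-40],-1]]'; python3 -c "
from h import *
to(.58,-.183,.21,-33)"
```

```text
time: 0.6
tool_pos: [0.3249, 0.2979, 0.2452]
ee_rot: [3.142, -0.0, 0.604]
wrist_force: [0.2, -0.2, -0.3]
width: 0.0941
turn [ 0.  -0.  67.6] shift [-63.  540.7  35.3] t 0.6
```

```bash
python3 -m jog '[[[0,0,8],[-6,49,0],-1],[[0,0,16],[-12,98,0],-1],[[0,0,24],[-18,147,0],-1],[[0,0,32],[-23,196,5],-1],[[0,0,40],[-29,245,10],-1]]'; python3 -c "
from h import *
to(.58,-.183,.21,-33)"
```

```text
time: 1.1
tool_pos: [0.4414, 0.0802, 0.2352]
ee_rot: [-3.141, -0.0, -0.096]
wrist_force: [0.8, 0.2, -0.5]
width: 0.0939
turn [-0.  -0.  27.5] shift [163.  248.7  25.2] t 1.1
```

```bash
python3 -m jog '[[[0,0,6],[26,40,4],-1],[[0,0,12],[52,80,8],-1],[[0,0,18],[78,120,12],-1],[[0,0,24],[104,160,16],-1],[[0,0,27.5],[130,199,20],-1]]'; python3 -m jog '[[[0,0,0],[28,47,4],-1],[[0,0,0],[56,14,4],-1]]'; python3 -c "
from h import *
to(.58,-.183,.21,-33)
print(eyes.camera_params('wrist'))"
```

```text
time: 1.6
tool_pos: [0.5529, -0.1297, 0.2147]
ee_rot: [-3.142, 0.001, -0.573]
wrist_force: [-0.1, 0.0, -0.7]
width: 0.0936
time: 1.8
tool_pos: [0.5885, -0.1789, 0.2096]
ee_rot: [3.136, 0.003, -0.583]
wrist_force: [0.5, -0.3, -0.8]
width: 0.0944
turn [ 0.3  0.2 -0.4] shift [-4.8  8.1 -0.3] t 1.8
{'mtx': array([[374.17099869,   0.        , 317.76756571],
       [  0.        , 374.17099869, 238.92489693],
       [  0.        ,   0.        ,   1.        ]]), 'world_to_cam': array([[ 0.83373791, -0.55214979, -0.00342202, -0.58910431],
       [ 0.53164166,  0.80441391, -0.26509509, -0.13924436],
       [ 0.14912492,  0.21920054,  0.9642162 , -0.44385349],
       [ 0.        ,  0.        ,  0.        ,  1.        ]])}
```

```bash
python3 -c "
from h import *
snap('wrist','w1'); D=load('w1'); print(proj(D,(.58,-.183,.04)))
W=cloud(D);m=(W[...,2]>.07)&(W[...,2]<.085)&(np.hypot(W[...,0]-.58,W[...,1]+.183)<.06); w=W[m];print(len(w),w.mean(0),cv2.minAreaRect((w[:,:2]*1000).astype(np.float32)))
for z in (.02,.05):
  m=(W[...,2]>z)&(W[...,2]<.085)&(np.hypot(W[...,0]-.58,W[...,1]+.183)<.06); w=W[m];print(len(w),w.mean(0),cv2.minAreaRect((w[:,:2]*1000).astype(np.float32)))
"
```

```text
(np.float64(309.55854977517697), np.float64(238.15608350313025))
1773 [ 0.58907368 -0.17079626  0.07509872] ((588.2589721679688, -171.7407684326172), (48.49147033691406, 30.046367645263672), 62.09877014160156)
3062 [ 0.59201916 -0.166311    0.06806199] ((588.577392578125, -171.31260681152344), (78.51171875, 48.91943359375), 62.05233383178711)
2778 [ 0.59126829 -0.1672027   0.07061255] ((588.2840576171875, -171.83299255371094), (75.73941802978516, 32.30059051513672), 62.17202377319336)
```

View pics/w1.png

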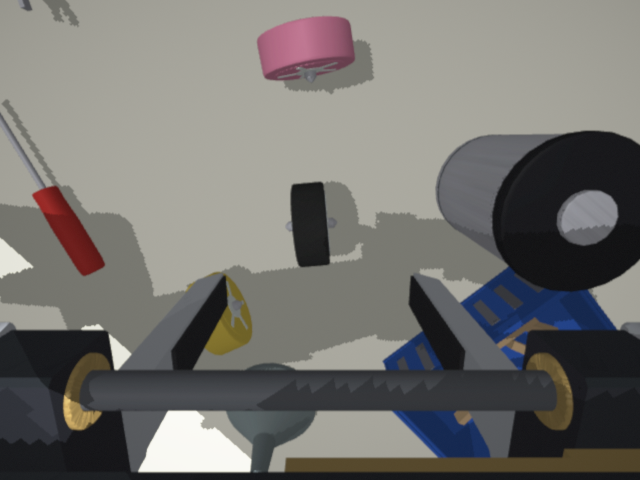

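The wrist view shows the black wheel at (310,225), with both stubs visible at (288,226) and (332,222). The pink wheel is at (307,48), the yellow at (232,312) and the canister at (560,210). The arm may still have been settling, so I measure again at rest.

```bash
python3 -c "
from h import *
for i in range(2):
  c0=eyes.camera_params('wrist')['world_to_cam'];snap('wrist','w2'); D=dict(load('w2')); print(abs(D['T']-c0).max());D['T']=c0
  W=cloud(D);m=(W[...,2]>.07)&(W[...,2]<.085)&(np.hypot(W[...,0]-.58,W[...,1]+.183)<.06); w=W[m];print(len(w),w.mean(0),cv2.minAreaRect((w[:,:2]*1000).astype(np.float32)))
g=D['p'].astype(int).sum(2)[170:280,270:350]; v,u=np.nonzero(g<130); print('dark',u.mean()+270,v.mean()+170,len(u),ray_z(D,u.mean()+270,v.mean()+170,.07))
a,b=ray_z(D,289,226,.04),ray_z(D,332,222,.04);print(a,b,(a+b)/2,np.linalg.norm(a-b))
m=(abs(W[...,2])<.02);print('floor z',np.median(W[...,2][m]),robot.get_obs()['tool_pos'])
crop('w2',230,160,390,290,5,'c2')
"
```

```text
0.003926487540951484
2008 [ 0.58140593 -0.1767396   0.07700247] ((580.50048828125, -178.34461975097656), (55.81487274169922, 30.622379302978516), 61.76791000366211)
0.00145300861368447
2010 [ 0.58138885 -0.1766186   0.0769451 ] ((580.4042358398438, -178.30714416503906), (55.592559814453125, 30.917322158813477), 63.13264083862305)
dark 309.62490537471615 235.28198334595004 2642 [ 0.58377359 -0.17289961  0.07      ]
[ 0.56734626 -0.16068293  0.04      ] [ 0.60383339 -0.17955758  0.04      ] [ 0.58558983 -0.17012025  0.04      ] 0.0410799566628767
floor z 0.0005329602142959411 [ 0.59249727 -0.17038927  0.20844826]
```

View pics/c2.png

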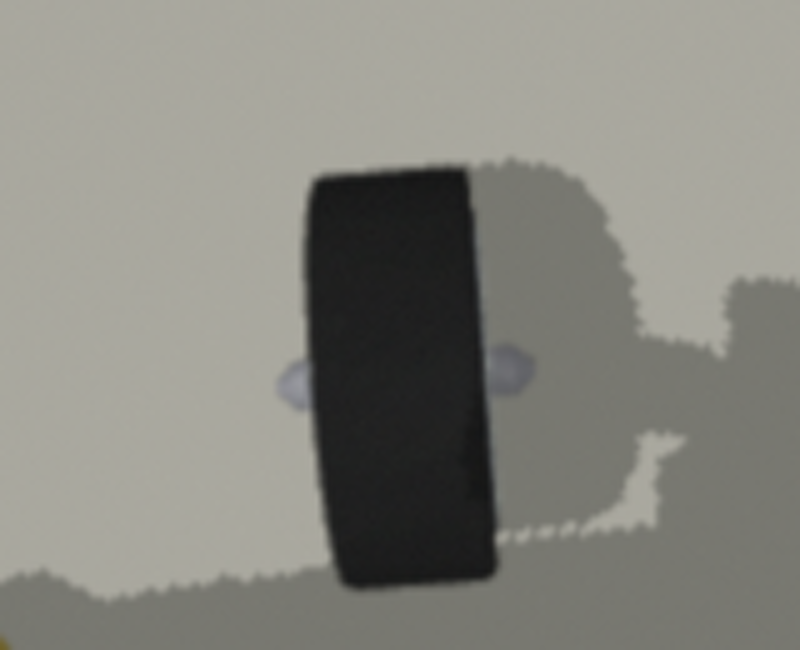

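The crop shows the stub points at crop (277,385) and (537,370), which is image (285.4,237) and (337.4,234).

```bash
python3 -c "
from h import *
D=dict(load('w2')); 
a,b=ray_z(D,285.4,237,.04),ray_z(D,337.4,234,.04);m=(a+b)/2;print(a,b,m,np.linalg.norm(a-b),np.degrees(np.arctan2(*(b-a)[1::-1])))
for t in((.13,-28),(.021,-28)): to(m[0],m[1],*t)
"
```

```text
[ 0.55683177 -0.16731632  0.04      ] [ 0.60054475 -0.19182619  0.04      ] [ 0.57868826 -0.17957125  0.04      ] 0.05011545284548899 -29.279343599404545
turn [ 0.   0.3 -4.7] shift [-6.3 15.1 78.5] t 1.95
turn [ 0.   0.3 -4.7] shift [ -5.7  15.1 187.5] t 1.95
```

```bash
python3 -m jog '[[[0,0,-3.5],[-6,15,40],-1],[[0,0,-3.5],[-6,15,85],-1],[[0,0,-3.5],[-6,15,110],-1],[[0,0,-3.5],[-6,15,110],-1]]'; python3 -c "
from h import *
to(.5787,-.1796,.021,-29.3)"
```

```text
time: 2.35
tool_pos: [0.5753, -0.1769, 0.0965]
ee_rot: [3.14, 0.01, -0.507]
wrist_force: [-0.7, 0.3, 0.3]
width: 0.094
turn [0.1 0.6 0.2] shift [ 5.1  0.6 75.5] t 2.35
```

```bash
python3 -m jog '[[[0,0,0],[2,0,30],-1],[[0,0,0],[3,0,55],-1],[[0,0,0],[3,0,55],-1],[[0,0,0],[3,0,55],-1]]'; python3 -c "
from h import *
to(.5787,-.1796,.021,-29.3)"
```

```text
time: 2.75
tool_pos: [0.5824, -0.1804, 0.0485]
ee_rot: [-3.141, -0.002, -0.508]
wrist_force: [-0.4, -0.0, 0.8]
width: 0.094
turn [-0.  -0.1  0.2] shift [-3.7  1.1 27.5] t 2.75
```

```bash
python3 -m jog '[[[0,0,0],[-1,1,20],-1],[[0,0,0],[-1,1,28],-1],[[0,0,0],[-1,1,28],-1],[[0,0,0],[-1,1,28],-1]]'; python3 -c "
from h import *
for i in range(3): eyes.snapshot('wrist'); to(.5787,-.1796,.021,-29.3)
snap('wrist','w3')"
```

```text
time: 3.15
tool_pos: [0.5811, -0.1812, 0.0199]
ee_rot: [-3.141, -0.002, -0.508]
wrist_force: [0.6, 0.5, 0.6]
width: 0.0941
turn [-0.  -0.1  0.2] shift [-3.  -0.2 -1. ] t 3.2
turn [-0.  -0.1  0.2] shift [-3.  -0.3 -1.1] t 3.25
turn [-0.  -0.1  0.2] shift [-2.9 -0.3 -1.2] t 3.3
```

View pics/w3.png

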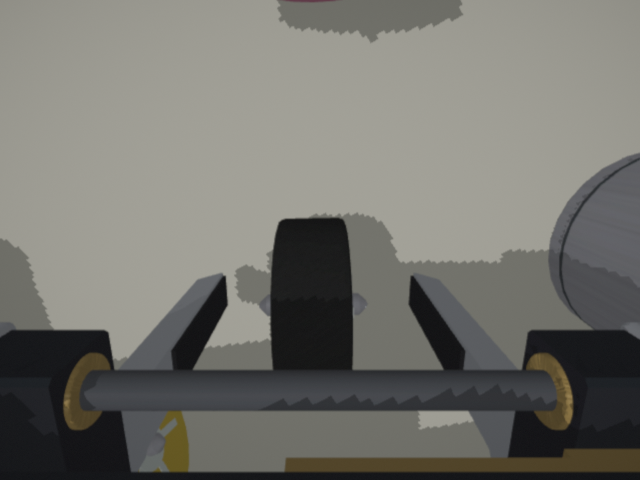

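```bash
python3 -c "
from h import *
D=load('w3'); a,b=ray_z(D,262,305,.04),ray_z(D,367,303,.04);m=(a+b)/2;print(a,b,m,np.linalg.norm(a-b),np.degrees(np.arctan2(*(b-a)[1::-1])))
to(m[0],m[1],.021,-29.3)"
```

```text
[ 0.55906023 -0.16825739  0.04      ] [ 0.6019444  -0.19112605  0.04      ] [ 0.58050232 -0.17969172  0.04      ] 0.04860070452568113 -28.069475609977363
turn [-0.  -0.1  0.2] shift [-1.2 -1.1 -1.5] t 3.35
```

```bash
python3 -m jog '[[[0,0,0],[-1.5,-1,0],-1],[[0,0,0],[-1.5,-1,0],0],[[0,0,0],[-1.5,-1,0],1],[[0,0,0],[-1.5,-1,0],1],[[0,0,0],[-1.5,-1,0],1]]';  python3 -m jog '[[[0,0,0],[0,0,0],1],[[0,0,0],[0,0,0],1],[[0,0,0],[0,0,0],1]]'; python3 -m jog '[[[0,0,0],[0,0,1],1],[[0,0,0],[0,0,1],1]]'
```

```text
time: 3.85
tool_pos: [0.5795, -0.1794, 0.0184]
ee_rot: [-3.142, 0.0, -0.509]
wrist_force: [-0.0, -0.0, 0.3]
width: 0.066
time: 4.15
tool_pos: [0.5795, -0.1794, 0.0184]
ee_rot: [-3.142, 0.0, -0.509]
wrist_force: [-0.5, -0.8, -0.7]
width: 0.0465
time: 4.35
tool_pos: [0.5796, -0.1794, 0.0183]
ee_rot: [-3.141, -0.0, -0.509]
wrist_force: [-0.8, 0.7, 4.3]
width: 0.0461
```

```bash
cat >> h.py <<'E'
P0=np.array([.5796,-.1794]); R0=.1
def path(s):   # -> x,y,heading deg
    h0,ha,h1=np.radians([60.8,147,89]); L1=R0*(ha-h0); L2=R0*(ha-h1)
    a=min(s,L1); h=h0+a/R0; p=P0+R0*np.array([np.sin(h)-np.sin(h0),np.cos(h0)-np.cos(h)])
    if s>L1:
        b=min(s-L1,L2); h=ha-b/R0; p=p+R0*np.array([np.sin(ha)-np.sin(h),np.cos(h)-np.cos(ha)])
        if s>L1+L2: p=p+(s-L1-L2)*np.array([np.cos(h1),np.sin(h1)])
    return p[0],p[1],np.degrees(h)
def nxt(s0,ds,n=5):
    o=robot.get_obs(); y=o['ee_rot'][2]; x0,y0=o['tool_pos'][:2]; print('t',o['time'],o['tool_pos'].round(4),'yaw',np.degrees(y).round(1),'f',o['wrist_force'].round(1),'now on path',np.round(path(s0),4))
    for i in range(1,n+1):
        x,yy,h=path(s0+i*ds); d=np.array([x-x0,yy-y0])*1000
        print('turn %.1f shift %.1f %.1f'%(np.degrees(y)-(h-90),d@[np.cos(y),np.sin(y)],d@[np.sin(y),-np.cos(y)]))
E
python3 -c "
from h import *
nxt(0,.009)"
```

```text
t 4.35 [ 0.5796 -0.1794  0.0183] yaw -29.1 f [-0.8  0.7  4.3] now on path [ 0.5796 -0.1794 60.8   ]
turn -5.1 shift -0.4 -8.9
turn -10.3 shift -1.6 -17.9
turn -15.4 shift -3.6 -26.6
turn -20.6 shift -6.4 -35.2
turn -25.7 shift -9.9 -43.5
```

```bash
python3 -m jog '[[[0,0,-5.1],[-0.4,-9,0],1],[[0,0,-10.3],[-1.6,-17.9,0],1],[[0,0,-15.4],[-3.6,-26.6,0],1],[[0,0,-20.6],[-6.4,-35.2,0],1],[[0,0,-25.7],[-9.9,-43.5,0],1]]'; python3 -c "
from h import *
nxt(.045,.009)
snap('side','d1');crop('d1',300,220,420,340,4,'c3')"
```

```text
time: 4.85
tool_pos: [0.5929, -0.1376, 0.0183]
ee_rot: [3.139, -0.002, -0.056]
wrist_force: [-0.1, -1.3, 3.3]
width: 0.0459
t 4.85 [ 0.5929 -0.1376  0.0183] yaw -3.2 f [-0.1 -1.3  3.3] now on path [ 0.5921 -0.1366 86.5831]
turn -5.0 shift -1.2 -9.9
turn -10.1 shift -2.4 -18.9
turn -15.3 shift -4.4 -27.6
turn -20.4 shift -7.1 -36.2
turn -25.6 shift -10.7 -44.5
```

View pics/c3.png

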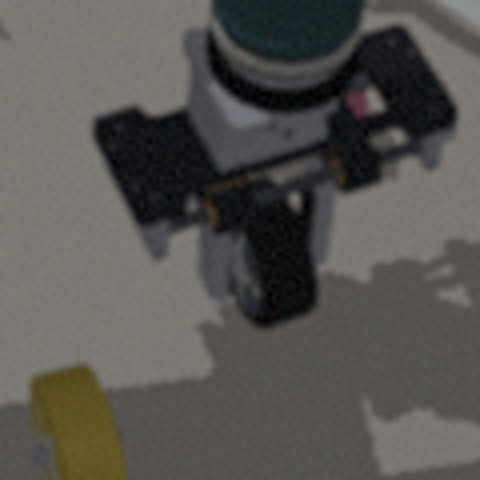

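The side crop shows the wheel upright between the fingers at crop (275,255). The shelf load is holding at about 3 N, so I keep rolling.

```bash
python3 -m jog '[[[0,0,-5],[-0.8,-9,0.1],1],[[0,0,-10.1],[-2,-18,0.2],1],[[0,0,-15.3],[-4,-26.8,0.3],1],[[0,0,-20.4],[-6.9,-35.5,0.3],1],[[0,0,-25.6],[-10.5,-44,0.3],1]]'; python3 -c "
from h import *
nxt(.09,.009)"
```

```text
time: 5.4
tool_pos: [0.5853, -0.093, 0.0181]
ee_rot: [3.139, -0.002, 0.389]
wrist_force: [0.2, -2.7, 2.2]
width: 0.046
t 5.4 [ 0.5853 -0.093   0.0181] yaw 22.3 f [ 0.2 -2.7  2.2] now on path [ 5.848000e-01 -9.260000e-02  1.123662e+02]
turn -5.3 shift -0.8 -9.5
turn -10.4 shift -2.0 -18.5
turn -15.6 shift -4.0 -27.2
turn -20.7 shift -6.8 -35.8
turn -25.9 shift -10.4 -44.0
```

The load has dropped to 2 N and drag shows, so I press a little more.

```bash
python3 -m jog '[[[0,0,0],[0,0,0.8],1],[[0,0,0],[0,0,0.8],1]]';python3 -m jog '[[[0,0,-5.2],[-0.6,-9,0],1],[[0,0,-10.4],[-1.8,-18,0.1],1],[[0,0,-15.6],[-3.8,-26.8,0.2],1],[[0,0,-20.7],[-6.7,-35.5,0.3],1],[[0,0,-25.9],[-10.3,-43.8,0.3],1]]'; python3 -c "
from h import *
nxt(.135,.009)"
```

```text
time: 5.6
tool_pos: [0.5854, -0.0929, 0.0179]
ee_rot: [3.139, -0.002, 0.385]
wrist_force: [-0.2, -1.4, 5.1]
width: 0.0463
time: 6.1
tool_pos: [0.5599, -0.0562, 0.0176]
ee_rot: [3.137, -0.002, 0.84]
wrist_force: [2.2, -1.7, 4.0]
width: 0.0461
t 6.1 [ 0.5599 -0.0562  0.0176] yaw 48.1 f [ 2.2 -1.7  4. ] now on path [ 5.590000e-01 -5.610000e-02  1.381493e+02]
turn -5.2 shift -0.9 -9.7
turn -7.4 shift -2.1 -18.6
turn -2.3 shift -2.8 -27.6
turn 2.9 shift -2.8 -36.6
turn 8.1 shift -1.9 -45.5
```

```bash
python3 -c "
from h import *
snap('side','e1')"; python3 -m jog '[[[0,0,-5.2],[-0.5,-9.2,0.5],1],[[0,0,-7.4],[-1.6,-18,0.7],1],[[0,0,-2.3],[-2.4,-27,0.8],1],[[0,0,2.9],[-2.4,-36.2,0.8],1],[[0,0,8],[-1.5,-45.2,0.8],1]]'; python3 -c "
from h import *
nxt(.18,.009)
snap('side','e2')
for f in('e1','e2'):
  print(proj(load(f),(*path(.135 if f=='e1' else .18)[:2],.04)))
im=[]
for f,s in(('e1',.135),('e2',.18)):
  u,v=map(int,proj(load(f),(*path(s)[:2],.04)));im.append(cv2.convertScaleAbs(cv2.resize(cv2.imread(f'pics/{f}.png')[v-32:v+32,u-32:u+32],None,fx=6,fy=6,interpolation=cv2.INTER_CUBIC),alpha=1.6))
cv2.imwrite('pics/c4.png',np.hstack(im))"
```

```text
time: 6.65
tool_pos: [0.5255, -0.0271, 0.017]
ee_rot: [3.137, -0.003, 0.692]
wrist_force: [1.8, -1.5, 4.7]
width: 0.046
t 6.65 [ 0.5255 -0.0271  0.017 ] yaw 39.7 f [ 1.8 -1.5  4.7] now on path [ 5.247000e-01 -2.720000e-02  1.300676e+02]
turn 4.8 shift -0.4 -9.4
turn 9.9 shift 0.8 -18.3
turn 15.1 shift 2.7 -27.1
turn 20.2 shift 5.5 -35.6
turn 25.4 shift 9.0 -43.9
(np.float64(334.3443757608351), np.float64(260.2894337143755))
(np.float64(315.00395010024516), np.float64(256.14166370553147))
```

View pics/c4.png

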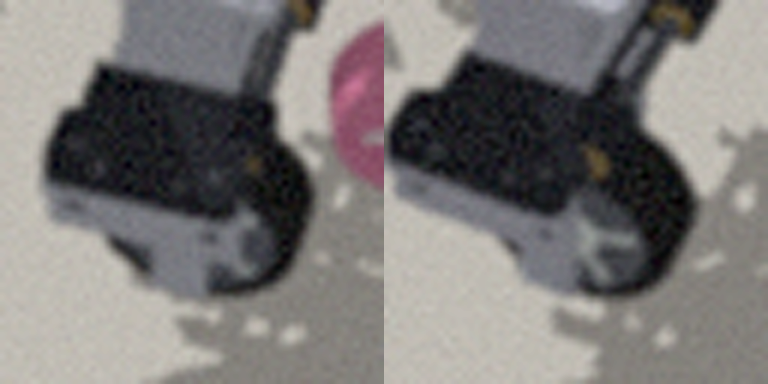

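In the two side crops the spokes differ: first at about 1 and 4:30 o'clock, then at about 3 and 5 o'clock. So the wheel is turning in the fingers and rolling.

```bash
python3 -m jog '[[[0,0,4.8],[0,-9.2,0.1],1],[[0,0,9.9],[1.1,-18.2,0.2],1],[[0,0,15.1],[3,-27,0.2],1],[[0,0,20.2],[5.7,-35.5,0.2],1],[[0,0,25.4],[9.2,-43.8,0.2],1]]'; python3 -c "
from h import *
nxt(.225,.009)
snap('wrist','w4')"
```

```text
time: 7.2
tool_pos: [0.5039, 0.0124, 0.0165]
ee_rot: [3.139, -0.003, 0.249]
wrist_force: [0.3, -1.7, 4.8]
width: 0.046
t 7.2 [0.5039 0.0124 0.0165] yaw 14.3 f [ 0.3 -1.7  4.8] now on path [5.043000e-01 1.240000e-02 1.042845e+02]
turn 5.1 shift 0.8 -8.9
turn 10.3 shift 2.0 -17.8
turn 15.3 shift 4.0 -26.6
turn 15.3 shift 6.4 -35.3
turn 15.3 shift 8.7 -44.0
```

View pics/w4.png

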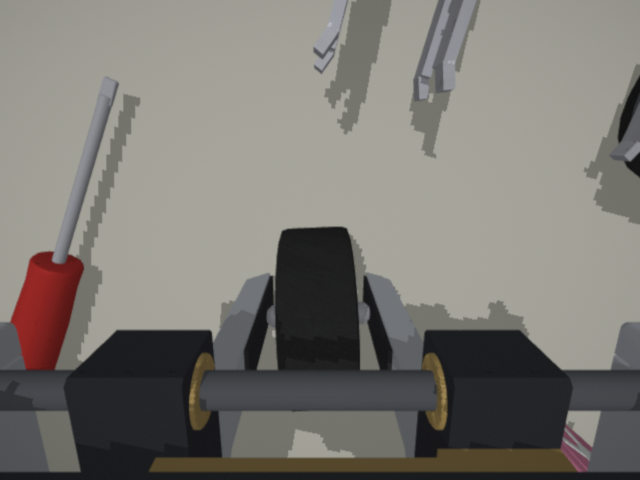

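The wheel sits between the pads with its stubs at (273,316) and (367,312). The fork tips are at about (326,50) and (437,85), and the screwdriver is on the left.

```bash
python3 -c "
from h import *
crop('w4',290,0,490,110,4,'c5')
D=load('w4'); a,b=ray_z(D,273,316,.04),ray_z(D,367,312,.04);m=(a+b)/2;print(a,b,m,np.linalg.norm(a-b),np.degrees(np.arctan2(*(b-a)[1::-1])),robot.get_obs()['tool_pos'])"
```

```text
[0.48445981 0.00539487 0.04      ] [0.52567204 0.01772878 0.04      ] [0.50506593 0.01156182 0.04      ] 0.04301828667054678 16.661290878335688 [0.50346628 0.01394468 0.01646618]
```

View pics/c5.png

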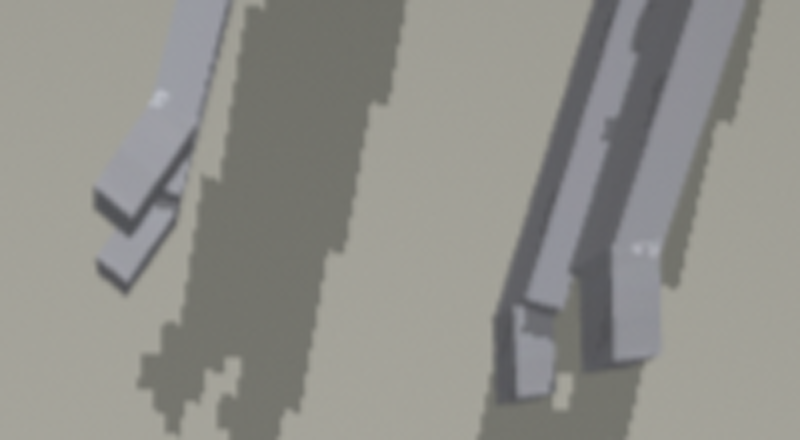

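```bash
python3 -c "
from h import *
D=load('w4')
P=[ray_z(D,u,v,.06)[:2] for u,v in((313.8,47.5),(322.5,55.5),(443,90.5),(455,88))]
print(np.round(P,4)); P=np.array(P)
print('outer',np.linalg.norm(P[3]-P[0]),'mid',(P[0]+P[3])/2,(P[1]+P[2])/2, 'angle',np.degrees(np.arctan2(*(P[3]-P[0])[::-1])),np.degrees(np.arctan2(*(P[2]-P[1])[::-1])))
# leg edges on top: 
q=[ray_z(D,290+u/4,v/4,.06)[:2] for u,v in ((610,250),(697,0),(660,250),(745,0))]; print(np.round(q,4),[np.degrees(np.arctan2(*(q[i+1]-q[i])[::-1])) for i in(0,2)])
to(.503,.02,.0165,-1)"
```

```text
[[0.4768 0.1144]
 [0.4802 0.1128]
 [0.5228 0.1122]
 [0.5265 0.114 ]]
outer 0.049639423774131324 mid [0.50164463 0.11419672] [0.50148897 0.11249728] angle -0.529536121173219 -0.7581275004990288
[[0.5197 0.1205]
 [0.5205 0.1398]
 [0.5238 0.1215]
 [0.5242 0.1407]] [np.float64(87.79240987810232), np.float64(88.71466425865053)]
turn [ 0.  -0.2 15.2] shift [ 1. -6. -0.] t 7.25
```

```bash
python3 -m jog '[[[0,0,5.1],[0.8,-8,0],1],[[0,0,10.3],[2.2,-16.8,0],1],[[0,0,15.3],[4,-25.6,0],1],[[0,0,15.3],[4.3,-26,0],1],[[0,0,15.3],[4.3,-26,0],1]]'; python3 -c "
from h import *
eyes.snapshot('wrist');eyes.snapshot('wrist')
snap('wrist','w5');D=load('w5');print(robot.get_obs())
cv2.imwrite('pics/c6.png',np.vstack([cv2.resize(cv2.imread('pics/w5.png')[0:150,230:430],None,fx=3,fy=3,interpolation=cv2.INTER_CUBIC)[:330],cv2.resize(cv2.imread('pics/w5.png')[270:340,230:430],None,fx=3,fy=3,interpolation=cv2.INTER_CUBIC)]))"
```

```text
time: 7.75
tool_pos: [0.501, 0.0391, 0.0161]
ee_rot: [3.141, -0.002, -0.012]
wrist_force: [-0.9, -1.3, 6.0]
width: 0.046
{'time': 7.9, 'joint_positions': array([-3.50947289e-02,  1.00057567e-01,  1.74564011e+00, -4.97220976e-04,
        1.29364212e+00, -2.28696653e-02]), 'qvel': array([-0.00213561,  0.00039784,  0.0002116 , -0.00058021,  0.00040745,
        0.00096891]), 'joint_torque': array([ 6.92800619e-01, -2.84952414e+01, -2.45097202e+01,  5.19698840e-01,
        6.42034138e-03, -2.87700794e-02]), 'tool_pos': array([0.50101175, 0.03887699, 0.0161296 ]), 'ee_rot': array([ 3.14106271e+00, -2.24129175e-03, -1.20889590e-02]), 'wrist_force': array([-0.52329746, -1.45507025,  5.43455645]), 'wrist_torque': array([-0.35622176,  0.05873259, -0.03009701]), 'width': 0.04609404672734313}
```

View pics/c6.png

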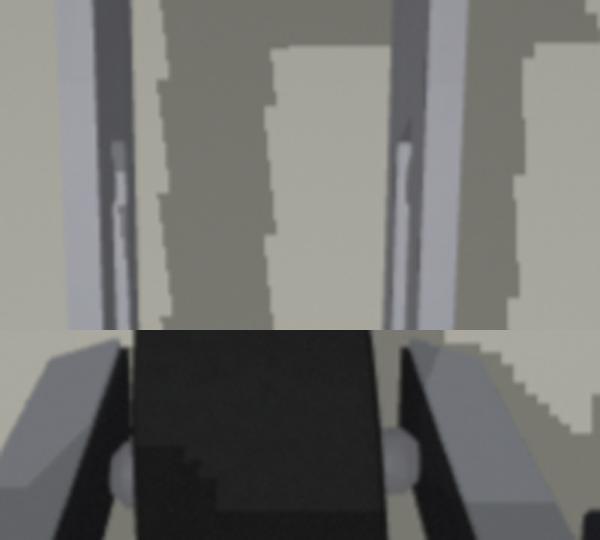

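The crop shows the fork legs at crop x about 60–130 and 385–470. The tyre is at 135–385, with the stubs at (118,475) and (403,460) in the pads. I'll measure the alignment from the depth.

```bash
python3 -c "
from h import *
D=load('w5');W=cloud(D).reshape(-1,3);p=D['p'].reshape(-1,3).astype(int)
for lo,hi in((.46,.5),(.5,.55)):
  for z0,z1 in((.052,.066),(.02,.033)):
    q=W[(W[:,2]>z0)&(W[:,2]<z1)&(W[:,1]>.09)&(W[:,0]>lo)&(W[:,0]<hi)]
    if len(q): print('leg',lo,z0,len(q),'ymin',np.percentile(q[:,1],[0.5,2]).round(4),[ (round(y,3),np.percentile(q[abs(q[:,1]-y)<.004][:,0],[3,97]).round(4).tolist()) for y in(.11,.118,.126,.134,.142) if (abs(q[:,1]-y)<.004).sum()>5])
q=W[(W[:,2]>.068)&(W[:,2]<.085)&(abs(W[:,1]-.045)<.04)&(abs(W[:,0]-.5)<.028)&(p.sum(1)<150)]
print('tyre',len(q),q.mean(0),[ (y,np.percentile(q[abs(q[:,1]-y)<.003][:,0],[3,50,97]).round(4).tolist()) for y in(.035,.04,.045,.05,.055,.06) if (abs(q[:,1]-y)<.003).sum()>5])
a,b=ray_z(D,269,318.3,.04),ray_z(D,364.3,313.3,.04);print(a,b,(a+b)/2,np.degrees(np.arctan2(*(b-a)[1::-1])))
d=D['d'];print('depth zeros',(d==0).mean())"
```

```text
leg 0.46 0.052 2205 ymin [0.1125 0.1133] [(0.11, [0.4771, 0.4811]), (0.118, [0.4779, 0.4837]), (0.126, [0.4798, 0.4839]), (0.134, [0.4801, 0.484]), (0.142, [0.4802, 0.4841])]
leg 0.46 0.02 649 ymin [0.1122 0.1129] [(0.11, [0.4781, 0.4811]), (0.118, [0.479, 0.4836]), (0.126, [0.4822, 0.4838]), (0.134, [0.4822, 0.484]), (0.142, [0.4825, 0.4841])]
leg 0.5 0.052 2220 ymin [0.1116 0.1126] [(0.11, [0.5217, 0.526]), (0.118, [0.5196, 0.5248]), (0.126, [0.5196, 0.5236]), (0.134, [0.5198, 0.5237]), (0.142, [0.5199, 0.5239])]
leg 0.5 0.02 643 ymin [0.1116 0.112 ] [(0.11, [0.5216, 0.5247]), (0.118, [0.5195, 0.5238]), (0.126, [0.5196, 0.5214]), (0.134, [0.5197, 0.5216]), (0.142, [0.5198, 0.5211])]
tyre 8354 [0.50075035 0.04966278 0.07616985] [(0.035, [0.4778, 0.5022, 0.5241]), (0.04, [0.4779, 0.5012, 0.5241]), (0.045, [0.4777, 0.5009, 0.5247]), (0.05, [0.4863, 0.5006, 0.5144]), (0.055, [0.4866, 0.5003, 0.5141]), (0.06, [0.4864, 0.5004, 0.5138])]
[0.4787693  0.03458442 0.04      ] [0.52234194 0.03645904 0.04      ] [0.50055562 0.03552173 0.04      ] 2.463503343162164
depth zeros 0.00400390625
```

```bash
python3 -m jog '[[[0,0,1],[0,-10,0],1],[[0,0,2],[0.1,-20,0],1],[[0,0,3],[0.2,-30,0],1],[[0,0,3],[0.3,-39,0],1],[[0,0,3],[0.3,-39,0],1]]'; cat > m.py <<'E'
from h import *
import sys
f=sys.argv[1]; snap('wrist',f)
D=load(f);o=robot.get_obs();print(o['tool_pos'].round(4),np.degrees(o['ee_rot'][2]).round(2),o['wrist_force'].round(1),o['width'])
y0=o['tool_pos'][1]+float(sys.argv[2]) if len(sys.argv)>2 else o['tool_pos'][1]
W=cloud(D).reshape(-1,3);p=D['p'].reshape(-1,3).astype(int)
k=(W[:,2]>.03)&(W[:,2]<.085)&(abs(W[:,1]-y0)<.1)&(abs(W[:,0]-.5015)<.0175)&(p.sum(1)<170); q=W[k]
print('tyre',len(q),'ymax',np.percentile(q[:,1],99.5).round(4),'ymin',np.percentile(q[:,1],.5).round(4),'z',q[:,2].max().round(4))
for y in np.arange(y0,y0+.046,.008):
    s=q[(abs(q[:,1]-y)<.003)]
    if len(s)>8: print(' y %.3f x %s z %.4f'%(y,np.percentile(s[:,0],[3,50,97]).round(4),np.median(s[:,2])))
for lo,hi in((.46,.5),(.505,.55)):
    s=W[(W[:,2]>.052)&(W[:,2]<.066)&(W[:,1]>.09)&(W[:,0]>lo)&(W[:,0]<hi)&(p.sum(1)>170)]
    s2=s[abs(s[:,1]-.14)<.006]
    if len(s2): print(' leg tip y',np.percentile(s[:,1],1).round(4),'x',np.percentile(s2[:,0],[3,97]).round(4))
E
python3 m.py w6
```

```text
time: 8.4
tool_pos: [0.501, 0.0787, 0.0156]
ee_rot: [3.142, -0.001, -0.063]
wrist_force: [-0.7, -1.1, 4.7]
width: 0.0459
[0.501  0.0782 0.0156] -3.63 [-1.3 -1.   4.9] 0.04591634996584975
tyre 11317 ymax 0.1148 ymin 0.0465 z 0.082
 y 0.078 x [0.4877 0.5016 0.5151] z 0.0800
 y 0.086 x [0.4874 0.5013 0.5149] z 0.0784
 y 0.094 x [0.4871 0.5008 0.5147] z 0.0750
 y 0.102 x [0.4868 0.5008 0.5144] z 0.0691
 y 0.110 x [0.4872 0.5006 0.514 ] z 0.0582
 leg tip y 0.1127 x [0.4801 0.484 ]
 leg tip y 0.1119 x [0.5198 0.5238]
```

```bash
python3 -m jog '[[[0,0,1.5],[-0.3,-8,0],1],[[0,0,3],[-0.6,-15,0],1],[[0,0,3.5],[-0.7,-19,0],1],[[0,0,3.5],[-0.7,-19,0],1]]'; python3 m.py w7
```

```text
time: 8.85
tool_pos: [0.5017, 0.0973, 0.0154]
ee_rot: [3.142, -0.001, -0.124]
wrist_force: [-0.5, -1.1, 4.0]
width: 0.0461
[0.5017 0.0971 0.0154] -7.12 [ 0.6 -1.3  4.5] 0.045788611313929584
tyre 11274 ymax 0.1333 ymin 0.0675 z 0.082
 y 0.097 x [0.4885 0.5028 0.5158] z 0.0800
 y 0.105 x [0.4884 0.5024 0.516 ] z 0.0784
 y 0.113 x [0.4885 0.5025 0.5161] z 0.0749
 y 0.121 x [0.4886 0.5023 0.5161] z 0.0689
 y 0.129 x [0.489  0.5026 0.516 ] z 0.0577
 leg tip y 0.1092 x [0.48  0.484]
 leg tip y 0.1019 x [0.5198 0.5238]
```

```bash
python3 -c "
from h import *
print(ray_z(load('w4'),108,85,.005))"; python3 -m jog '[[[0,0,0],[0,0,-0.3],0.3],[[0,0,0],[0,0,-0.5],-0.3],[[0,0,0],[0,0,-0.5],-0.3],[[0,0,0],[0,0,-0.5],-0.3],[[0,0,0],[0,0,-0.5],-0.3]]'; python3 m.py w8
```

```text
[0.38258302 0.08604326 0.005     ]
time: 9.4
tool_pos: [0.5005, 0.0976, 0.0149]
ee_rot: [-3.141, 0.002, -0.125]
wrist_force: [-0.1, -0.5, 0.2]
width: 0.0609
[0.5007 0.0975 0.0151] -7.13 [0.1 0.8 1.4] 0.06113151673346183
tyre 11331 ymax 0.1336 ymin 0.0676 z 0.0821
 y 0.098 x [0.4879 0.5025 0.5153] z 0.0802
 y 0.106 x [0.4879 0.5016 0.5154] z 0.0786
 y 0.114 x [0.488  0.5019 0.5156] z 0.0750
 y 0.122 x [0.4884 0.5022 0.5157] z 0.0688
 y 0.130 x [0.4886 0.5022 0.5157] z 0.0577
 leg tip y 0.1104 x [0.4802 0.4842]
 leg tip y 0.1013 x [0.52   0.5239]
```

The wheel stands on its own, centred between the legs. I back the open fingers straight out along -y, then close them behind the tyre.

```bash
python3 -m jog '[[[0,0,0],[2,5,0],-0.6],[[0,0,0],[4,20,0],-0.6],[[0,0,-3],[6.6,40,-3],-0.6],[[0,0,-6],[8.8,60.4,-7],-0.6],[[0,0,-6],[8.8,60.4,-7],-0.6]]';  python3 -m jog '[[[0,0,0],[0,0,0],1],[[0,0,0],[0,0,0],1],[[0,0,0],[0,0,0],1],[[0,0,0],[0,0,0],1],[[0,0,0],[0,0,0],1]]'; python3 -m jog '[[[0,0,0],[0,0,0],1],[[0,0,0],[0,0,0],1],[[0,0,0],[0,0,0],1]]'; python3 m.py w9 .05
```

```text
time: 9.95
tool_pos: [0.5029, 0.0336, 0.0232]
ee_rot: [3.14, -0.001, -0.023]
wrist_force: [0.1, -0.0, 0.6]
width: 0.075
time: 10.45
tool_pos: [0.5023, 0.0369, 0.0225]
ee_rot: [-3.141, 0.0, -0.019]
wrist_force: [0.0, -0.1, 0.5]
width: 0.0387
time: 10.75
tool_pos: [0.5024, 0.0365, 0.0226]
ee_rot: [-3.141, -0.0, -0.02]
wrist_force: [-0.6, -0.8, 0.1]
width: 0.0147
[0.5024 0.0365 0.0226] -1.13 [ 0.5 -0.2  0.9] 0.010576979740193466
tyre 16920 ymax 0.1314 ymin 0.0337 z 0.0849
 y 0.086 x [0.4875 0.5011 0.5148] z 0.0796
 y 0.094 x [0.4877 0.5013 0.5151] z 0.0802
 y 0.102 x [0.4879 0.5015 0.5152] z 0.0791
 y 0.110 x [0.488  0.5016 0.5152] z 0.0764
 y 0.118 x [0.4883 0.5018 0.5153] z 0.0715
 y 0.126 x [0.4887 0.5018 0.5151] z 0.0629
 leg tip y 0.1127 x [0.4801 0.4841]
 leg tip y 0.1121 x [0.5199 0.5238]
```

```bash
python3 -m jog '[[[0,0,0],[0,0,0],1],[[0,0,0],[0,-4,0],1],[[0,0,0],[0,-9,0],1],[[0,0,0],[0,-14,0],1],[[0,0,0],[0,-19,0],1]]';  python3 -m jog '[[[0,0,0],[0,-5,0],1],[[0,0,0],[0,-10,0],1],[[0,0,0],[0,-15,0],1],[[0,0,0],[0,-20,0],1],[[0,0,0],[0,-23,0],1]]'; python3 m.py w10 .06
```

```text
time: 11.3
tool_pos: [0.5028, 0.056, 0.0226]
ee_rot: [-3.141, -0.0, -0.02]
wrist_force: [0.3, -0.0, 0.1]
width: 0.0004
time: 11.8
tool_pos: [0.5032, 0.079, 0.0226]
ee_rot: [-3.141, 0.0, -0.019]
wrist_force: [0.1, -0.5, -0.3]
width: 0.0001
[0.5032 0.0792 0.0226] -1.11 [ 0.3  0.5 -0.3] 0.00011439144262024919
tyre 16117 ymax 0.1688 ymin 0.0867 z 0.085
 y 0.139 x [0.4883 0.5021 0.5156] z 0.0791
 y 0.147 x [0.4883 0.502  0.5158] z 0.0764
 y 0.155 x [0.4887 0.5024 0.5161] z 0.0713
 y 0.163 x [0.4891 0.5024 0.5158] z 0.0628
 y 0.171 x [0.491  0.4998 0.514 ] z 0.0491
 leg tip y 0.1139 x [0.4801 0.484 ]
 leg tip y 0.1139 x [0.5198 0.5237]
```

```bash
python3 -m jog '[[[0,0,0],[0,-2,0],1],[[0,0,0],[0,-4,0],1],[[0,0,0],[0,-6,0],1],[[0,0,0],[0,-7.5,0],1],[[0,0,0],[0,-9,0],1]]';  python3 -m jog '[[[0,0,0],[0,-1,0],1],[[0,0,0],[0,-2,0],1],[[0,0,0],[0,-3,0],1],[[0,0,0],[0,-4,0],1],[[0,0,0],[0,-5,0],1]]'
```

```text
time: 12.35
tool_pos: [0.5034, 0.0874, 0.0226]
ee_rot: [3.141, -0.0, -0.02]
wrist_force: [0.0, -1.4, 1.4]
width: 0.0006
time: 12.85
tool_pos: [0.5039, 0.0912, 0.023]
ee_rot: [3.139, -0.001, -0.02]
wrist_force: [-0.0, -5.5, 3.4]
width: -0.0001
```

```bash
python3 -m jog '[[[0,0,0],[0,-1,0],1],[[0,0,0],[0,-2,0],1],[[0,0,0],[0,-3,0],1],[[0,0,0],[0,-4,0],1]]';  python3 -m jog '[[[0,0,0],[0,-1,0],1],[[0,0,0],[0,-2,0],1],[[0,0,0],[0,-3,0],1]]';python3 m.py w11 .06
```

```text
time: 13.25
tool_pos: [0.504, 0.0943, 0.0231]
ee_rot: [3.137, -0.001, -0.02]
wrist_force: [-0.5, -8.1, 3.5]
width: 0.0004
time: 13.55
tool_pos: [0.5042, 0.0966, 0.0232]
ee_rot: [3.136, -0.001, -0.02]
wrist_force: [-0.9, -9.8, 4.2]
width: 0.0006
[0.5042 0.0968 0.0233] -1.15 [ 0.3 -8.6  4. ] 0.00044500301505210997
tyre 16152 ymax 0.2172 ymin 0.1046 z 0.085
 y 0.157 x [0.4887 0.5024 0.5163] z 0.0786
 y 0.165 x [0.4888 0.5026 0.5163] z 0.0753
 y 0.173 x [0.4891 0.5027 0.5163] z 0.0697
 y 0.181 x [0.4896 0.5028 0.516 ] z 0.0597
 y 0.197 x [0.4853 0.4866 0.5185] z 0.0427
 leg tip y 0.1061 x [0.48  0.484]
 leg tip y 0.1058 x [0.5198 0.5237]
```

```bash
python3 -m jog '[[[0,0,0],[0,-1,0],1],[[0,0,0],[0,-2,0],1]]';  python3 -m jog '[[[0,0,0],[0,-1,0],1],[[0,0,0],[0,-2,0],1]]'; python3 -m jog '[[[0,0,0],[0,-1,0],1],[[0,0,0],[0,-2,0],1]]'
```

```text
time: 13.8
tool_pos: [0.5044, 0.0983, 0.0234]
ee_rot: [3.135, -0.001, -0.02]
wrist_force: [-0.4, -10.1, 5.9]
width: 0.0001
time: 14.0
tool_pos: [0.5046, 0.1014, 0.0235]
ee_rot: [3.138, -0.002, -0.021]
wrist_force: [0.7, -2.8, 1.3]
width: 0.0005
time: 14.2
tool_pos: [0.5045, 0.1028, 0.0235]
ee_rot: [3.136, -0.002, -0.02]
wrist_force: [0.1, -10.5, 5.1]
width: 0.0006
```

```bash
python3 m.py w12 .06; python3 -m jog '[[[0,0,0],[0,-0.7,0],1],[[0,0,0],[0,-1.3,0],1]]'; python3 m.py w13 .06
```

```text
[0.5045 0.1029 0.0234] -1.15 [-0.6 -8.7  4.7] 0.0005293641123887498
tyre 16156 ymax 0.2252 ymin 0.1107 z 0.0849
 y 0.163 x [0.4891 0.5029 0.5166] z 0.0786
 y 0.171 x [0.4891 0.5028 0.5166] z 0.0755
 y 0.179 x [0.4893 0.5029 0.5166] z 0.0699
 y 0.187 x [0.4899 0.5032 0.5162] z 0.0599
 y 0.195 x [0.4858 0.4872 0.5189] z 0.0409
 leg tip y 0.1122 x [0.48  0.484]
 leg tip y 0.1118 x [0.5198 0.5237]
time: 14.45
tool_pos: [0.5045, 0.1038, 0.0235]
ee_rot: [3.136, -0.002, -0.02]
wrist_force: [-0.1, -10.1, 4.1]
width: 0.0004
[0.5045 0.1039 0.0235] -1.15 [-0.3 -8.9  5.7] 0.0007075132521367745
tyre 16134 ymax 0.2249 ymin 0.1116 z 0.0849
 y 0.164 x [0.4891 0.5027 0.5165] z 0.0787
 y 0.172 x [0.4891 0.5028 0.5166] z 0.0754
 y 0.180 x [0.4893 0.503  0.5166] z 0.0699
 y 0.188 x [0.4898 0.503  0.5163] z 0.0598
 y 0.196 x [0.4857 0.4869 0.5185] z 0.0423
 leg tip y 0.1132 x [0.48  0.484]
 leg tip y 0.1127 x [0.5198 0.5237]
```

```bash
python3 -c "
from h import *
for f in('w8','w10','w11','w12','w13'):
  D=load(f);W=cloud(D).reshape(-1,3);p=D['p'].reshape(-1,3).astype(int)
  b=(W[:,2]>.02)&(W[:,2]<.07)&(abs(W[:,0]-.502)<.014)&(p.sum(1)>180)&(W[:,1]>.165)&(W[:,1]<.222)
  q=W[b]; 
  h,e=np.histogram(q[:,1],bins=np.arange(.165,.223,.002)); print(f,[(round(e[i],3),h[i]) for i in range(len(h)) if h[i]>15], 'z',np.percentile(q[:,2],[2,98]).round(3) if len(q) else '')
"; cp pics/w13.png pics/v12.png; cp h.py h2.py; python3 -c "
from h import *
snap('scene','s2'); snap('side','d2')
for f in('s0','s2','d0','d2'):
  W=cloud(load(f)).reshape(-1,3)
  for lo,hi in((.477,.488),(.517,.527),(.488,.517)):
    q=W[(W[:,0]>lo)&(W[:,0]<hi)&(W[:,1]>.08)&(W[:,1]<.222)&(W[:,2]>.05)&(W[:,2]<.075)]
    print(f,lo,len(q),np.percentile(q[:,1],[1,50,97,99.5]).round(4) if len(q) else '')
"
```

```text
w8 [(np.float64(0.191), np.int64(1633)), (np.float64(0.193), np.int64(486))] z [0.023 0.067]
w10 [(np.float64(0.169), np.int64(67)), (np.float64(0.191), np.int64(2606)), (np.float64(0.193), np.int64(517)), (np.float64(0.195), np.int64(27))] z [0.022 0.066]
w11 [(np.float64(0.185), np.int64(62)), (np.float64(0.199), np.int64(1703)), (np.float64(0.201), np.int64(580)), (np.float64(0.203), np.int64(115))] z [0.022 0.067]
w12 [(np.float64(0.191), np.int64(66)), (np.float64(0.199), np.int64(1501)), (np.float64(0.201), np.int64(400))] z [0.023 0.067]
w13 [(np.float64(0.191), np.int64(69)), (np.float64(0.199), np.int64(1229)), (np.float64(0.201), np.int64(536)), (np.float64(0.203), np.int64(135))] z [0.023 0.067]
s0 0.477 99 [0.112  0.1562 0.1923 0.1927]
s0 0.517 96 [0.1115 0.1563 0.1914 0.1923]
s0 0.488 47 [0.1873 0.1916 0.1941 0.1951]
s2 0.477 0 
s2 0.517 73 [0.0913 0.125  0.1527 0.1534]
s2 0.488 106 [0.0907 0.0954 0.2003 0.202 ]
d0 0.477 77 [0.1094 0.1573 0.1919 0.1926]
d0 0.517 92 [0.1078 0.1558 0.2029 0.2219]
d0 0.488 56 [0.1851 0.1893 0.1927 0.2136]
d2 0.477 56 [0.114  0.1334 0.1668 0.2068]
d2 0.517 3 [0.091  0.0914 0.092  0.0921]
d2 0.488 137 [0.0885 0.0948 0.1417 0.1518]
```

The gap from the cross plate to the axle went from 54 mm before the force dropped to 47.7 mm after, and the plate stands 48 mm past the seat, so the axle is home. I back off slowly and re-measure.

```bash
python3 -m jog '[[[0,0,0],[0,3,0],1],[[0,0,0],[0,6,0],1],[[0,0,0],[0,10,0],1],[[0,0,0],[0,14,0],1],[[0,0,0],[0,20,0],1]]';  python3 -m jog '[[[0,0,0],[0,15,0],1],[[0,0,0],[0,30,-10],1],[[0,0,0],[0,40,-40],1],[[0,0,0],[0,40,-80],1],[[0,0,0],[0,40,-120],1]]'; python3 -m jog '[[[0,0,0],[0,0,0],1],[[0,0,0],[0,0,0],1],[[0,0,0],[0,0,0],1]]'; python3 -c "
from h import *
o=robot.get_obs();print(o['tool_pos'],o['wrist_force'])
snap('wrist','w14');D=load('w14');W=cloud(D).reshape(-1,3);p=D['p'].reshape(-1,3).astype(int)
b=(W[:,2]>.02)&(W[:,2]<.07)&(abs(W[:,0]-.502)<.014)&(p.sum(1)>180)&(W[:,1]>.165)&(W[:,1]<.222);print('plate',np.percentile(W[b][:,1],[2,25,50,75]).round(4),b.sum())
t=W[(W[:,2]>.05)&(W[:,2]<.09)&(abs(W[:,0]-.502)<.012)&(p.sum(1)<170)&(W[:,1]>.09)&(W[:,1]<.19)]
from scipy.optimize import least_squares
r=least_squares(lambda a:np.hypot(t[:,1]-a[0],t[:,2]-a[1])-.04,[.144,.04],loss='soft_l1',f_scale=.001);print('axle',r.x,len(t),'plate-axle',np.median(W[b][:,1])-r.x[0])
im=cv2.imread('pics/w14.png'); u,v=map(int,proj(D,(.503,.14,.05)));print(u,v);a,c=max(0,v-90),max(0,u-130)
snap('side','d3');e=cv2.imread('pics/d3.png')
cv2.imwrite('pics/z.png',np.hstack([cv2.resize(im[a:a+180,c:c+180],(400,400),interpolation=2),cv2.resize(e[140:240,220:320],(400,400),interpolation=2)]))"
```

```text
time: 15.1
tool_pos: [0.5032, 0.087, 0.0224]
ee_rot: [-3.141, 0.0, -0.019]
wrist_force: [0.0, -1.1, 0.5]
width: 0.0005
time: 15.6
tool_pos: [0.5021, 0.0451, 0.1442]
ee_rot: [3.142, 0.001, -0.022]
wrist_force: [1.2, 0.2, -0.0]
width: 0.0001
time: 15.9
tool_pos: [0.5018, 0.0461, 0.1415]
ee_rot: [-3.142, 0.002, -0.021]
wrist_force: [-0.3, -0.3, -0.9]
width: 0.0005
[0.50175018 0.04612946 0.14151959] [-0.26684668 -0.27478102 -0.91069021]
plate [0.184  0.1932 0.1934 0.1936] 1079
axle [0.1454982  0.03958486] 4582 plate-axle 0.047859446959734014
317 109
```

View pics/z.png

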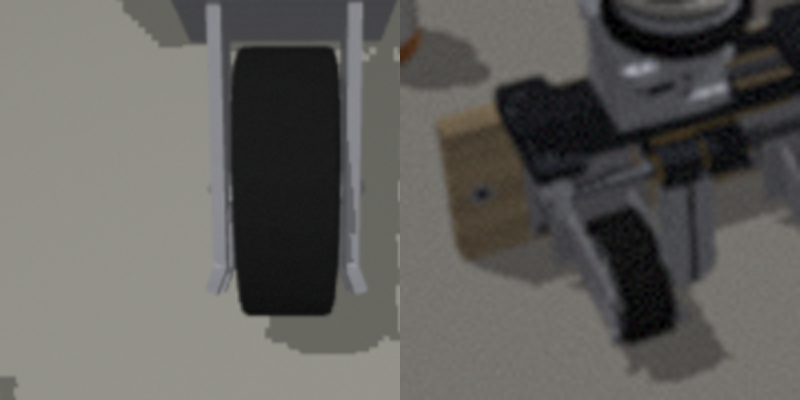

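The wheel stands centred in the fork with its stubs in the slots, and the unloaded plate-to-axle distance is 47.9 mm against 48 mm nominal. Handing in.

```bash
python3 -c "
from bench import close_job
print(close_job())"
```

```text
the job is handed in; nothing more can be done
None
```

The wheel is fitted and the job is handed in, at about 16 s of the 72 s allowed.

- **Rolling:** I pinched the black wheel by its axle points with about 2 to 6 N kept on the shelf. I rolled it along an S-curve until its front stood in line between the fork legs, then let go there.
- **Pressing in:** I pushed on the back of the tyre at axle height with shut fingers. The push rose to about 10 N, dropped to 2.8 N at the click, then rose again to about 10.5 N with the axle against the end of the slots. That was the highest reading I took, against the 25 N limit.

**Last checks:**
- **Seating:** with the gripper withdrawn, the cross plate to axle distance is 47.9 mm (48 mm nominal), the axle is 39.6 mm above the shelf, and the picture shows the wheel centred in the fork. The fork plate itself read about 1 mm deeper than before, which is within the camera calibration.
- **Robot clear:** the gripper is well away from everything and the wrist force is about zero.

**Less certain:**
- **Rolling drag:** I measured about 2.5 N of drag during the roll, so some slip there can't be excluded. I compared the spokes only once, mid-path, and they had turned.
- **Other objects:** I did not re-measure the other objects on the shelf; the only wrist forces I saw were from handling the wheel.

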